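# Test a screw cap on the thread gauge and sort it

### The job

Find out whether the hexagon-headed screw cap is good: set it on the threaded gauge and screw it down clockwise, gently and without forcing it, as far as it will go. Then unscrew it and stand it upright in the green bin if it went fully home against the brass flange, or in the red bin if it stopped short. Do not disturb the other things on the bench.

Things in the scene. Friction and masses are not known exactly. Their poses are not given: they have to be found in the camera images.
- cap: screw cap, 90 to 180 g: round black skirt 54 mm across, 36 mm tall, open below, with an aluminium hexagon head. Stands rim down on the blue soldering mat; origin at the centre of the rim, z up. Inside, three brass pins (5 mm thick, centres 6 mm above the rim, at 0, 120, 240 degrees from its x axis) act as its thread. It may be good or bad, which cannot be seen from outside.
- cap_head (a point): centre of the top of the cap's hexagon head, 58 mm above the rim. The head is 46 mm across flats, its sides 24 mm tall; two flats face the cap's +x and -x, the others follow every 60 degrees
- gauge: thread gauge, fixed: dark round foot 110 mm across and 10 mm high, brass flange 66 mm across on it, and a steel stud with a coarse right-hand three-start thread, 43.6 mm outside diameter. Origin under the foot's centre, z up. Cap and gauge must not press on each other with more than 40 N; wrenching on past the stop soon exceeds that
- gauge_seat (a point): centre of the flange's upper face, 20 mm above the bench, axes as the gauge. A good cap screws down until its rim lies at this height. A bad one is stopped by an obstruction inside that meets the stud's top when its rim is still 4.5 mm above. Pressed down at that stop, it has about 0.35 rad more of free turn before it jams
- stud_top (a point): top of the thin pilot pin on the stud, on the axis, 32.5 mm above the flange. Thread: lead 36 mm a turn (5.7 mm a radian), clockwise from above is down; the three ridges' upper ends are at 0, 120, 240 degrees from this point's x axis (white dots on the foot). The cap has about 1 mm play sideways and 2 mm along the thread
- ridge_end (a point): upper end of one of the three thread ridges, at the middle of the ridge. A cap set on straight with its pins 25 degrees counter-clockwise (from above) of the ridge ends rests on the ridges with its rim 10.5 mm above the flange; turned clockwise it sinks with the thread and is home after 1.84 rad
- green_bin_in (a point): centre of the inner floor (4 mm above the bench) of the fixed green bin for good caps, inside 108 x 108 mm, walls 32 mm high over the bench
- red_bin_in (a point): centre of the inner floor (4 mm above the bench) of the fixed red bin for bad caps, same size
- pcb_small: loose bystander, small green circuit board 78 x 116 x 14 mm, origin under its centre
- tip_cleaner: loose bystander, round white tip cleaner pot, 65 mm across, 44 mm tall, origin under its centre
- big_capacitor: loose bystander, upright dark blue capacitor can, 35 mm across, 51 mm tall, origin under its centre
Things that resemble listed ones, but are neither listed nor needed, are in the scene too. Leave any turquoise look-alike of the cap alone.

How it is judged:
On the way:
1. the cap has been screwed down on the gauge as far as it will go: a good one until its rim is within 1.5 mm of the flange, a bad one until its rim is within 6.2 mm of the flange (horizontal distance between cap and gauge_seat below 0.004 m and (z of cap in the frame of gauge_seat below 0.0015 m or (y of contact_spring in the frame of cap below 0.009 m and z of cap in the frame of gauge_seat below 0.0062 m))), for 0.2 s.
At the end, for the whole second after the job is handed in: The cap stands upright (within 6 degrees) and at rest on the floor of a bin, released: the green bin if it is a good cap (it goes fully home on the gauge), the red bin if it is a bad one (it stops 4.5 mm short) (angle between cap's own z axis and vertical below 0.1 rad and linear speed of cap below 0.02 m/s and ((y of contact_spring in the frame of cap above 0.009 m and horizontal distance between cap and green_bin_in below 0.045 m and z of cap in the frame of green_bin_in below 0.004 m) or (y of contact_spring in the frame of cap below 0.009 m and horizontal distance between cap and red_bin_in below 0.045 m and z of cap in the frame of red_bin_in below 0.004 m))); the robot touches nothing.
It fails at once if the thread is forced: cap and gauge press on each other with more than 40 N (contact force between cap and gauge above 40 N).
It fails at once if another thing on the bench is pushed aside by more than 30 mm (distance of any of pcb_small, tip_cleaner, big_capacitor from where it was at the start of the episode above 0.03 m).
It also fails if it takes over 67 s, if anything falls off the work surface, if the arm or the gripper's body presses on something with over 40 N, if the wrist force passes 120 N, or if a joint passes its speed limit or range.

### The arm

A 6-joint arm with a two-finger parallel gripper is mounted at the origin on a cart in front of the work surface, level with it; the furniture and walls round the work are solid. World frame = base frame: x ahead of the robot, y to its left, z up, the work surface at z = 0. Lengths are in m, angles in rad, forces in N, time in s.
With the tool pointing down it reaches from about 0.275 to 0.975 m from the base axis. Payload 8.4 kg.
Tool frame: the origin (TCP) lies at the very end of the fingers, on their centre line; the grasp point (between the pads) lies 19 mm behind it; z points along the fingers, y is the line along which they close (so a half turn about z gives the same grasp; the last joint's range is limited). The gripper opens to 92 mm and grips with 3 to 60 N. Pads are 20 mm wide; open, the fingers measure 128 mm over their backs; the gripper's body (75 mm by 189 mm) begins 69 mm behind the grasp point.
Start: joints at [-0.002, 0.353, 1.633, -0, 1.155, -0.002], TCP at [0.625, -0, 0.215] pointing down, gripper open.
Joint ranges: [-2.63, 2.63], [-0.92, 2.1], [0.06, 2.66], [-1.3, 4.44], [0, 2.69], [-3.02, 3.02]. Speed limits (rad/s): [2.22, 2.22, 2.79, 3.14, 3.14, 3.14].

### API

Orientations are given as a rotation vector (axis times angle).
In Python, from station import get_obs, camera, camera_params, sign_off gives the robot as it stands.
- The arm moves only by the tool play_rows, never from a script. Its argument "motion" is text: rows parted by semicolons, each of 7 numbers parted by spaces: the shift along the tool's x, y, z in cm, then the turn, a rotation vector about the tool's x, y, z in rad, then the finger opening in cm, from 0 to 9.19. In form: dx dy dz wx wy wz grip; .... A call has 1 to 10 rows; each row is the pose to reach, as a shift and turn from the pose commanded when the call began, along the tool's axes at that moment; what a row does not reach only later rows make up. A row lasts 1/10 s, in which the tool goes at most 50 mm and 8.59 degrees, less where a joint would pass 70% of its speed; a pose out of reach is approached as far as the arm can. A call with a gripper value outside its range is refused whole. The fingers move at their own pace and stop on an object; "squeeze" is the grip in N (left out, the last holds). Time passes only in rows, so rows that repeat a pose let the fingers close. It gives the time, the measured TCP pose, the force, the opening and the grip force at its end, in the units of the state.
- get_obs(): the state, without advancing time (a new reading comes with each control period).
- camera(name): name is "scene" or "side" or "wrist"; returns the picture (384x512x3 uint8, red, green, blue); there is no depth.
- camera_params(name): a dict with "vfov" (degrees; the focal length in pixels is half the picture's height over the tangent of half this angle, whatever the lens; pixels are square), "cx", "cy" (the principal point, pixels), "distortion" ([k1, k2, p1, p2, k3] as OpenCV has them; the pictures are not rectified), "extrinsics" (4x4, takes a point from world to camera coordinates). Camera axes: x right, y down, z forward; pixel columns grow to the right and rows downward; lengths in m; the calibration is good to about 2 mm. A picture is of the moment at which its call begins: read the wrist's pose just before it. camera_params takes no time and is no camera call; for the wrist camera it gives the pose at the moment of the call.
- sign_off(): hands the job in; it is judged then, once.
The state is a dict: "t": time; "joint_positions": joint angles; "joint_velocities": joint speeds; "effort": joint torques, N m; "position": TCP position; "orientation": TCP orientation; "wrist_force": force on the tool from outside, world axes, zero at the start; "moment": the same for the moment, N m; "opening": finger opening in m; "grasp_force": force on a finger pad.
Only numpy, scipy, OpenCV 4.12 (cv2) and the standard library are available. Lean on these libraries where they do the work, as an engineer would, in place of code of your own. Each camera call takes 0.05 s, during which the arm holds its last target. There are 200 camera calls.

## Working session

There is one attempt and no reset: what is moved stays moved. The work goes in short steps, Python scripts to look and compute and a tool call to move; the robot and the scene stay as the last step left them, time stands still between calls to the robot, and variables do not carry over. Pictures are saved under pics/ and viewed, at most 10 in all, crops included, and the job is handed in when it is done.

Besides the shell and the picture viewer there is one more tool, called after "Request:" as name(argument=value, ...) on one line, values as JSON. play_rows: Moves the arm, as the interface text tells. Its arguments: {"type":"object","properties":{"motion":{"type":"string"},"squeeze":{"type":"number"}},"required":["motion"]}

```bash
mkdir -p pics; ls; python3 - <<'E'
from station import *
import cv2,numpy as np
o=get_obs();print(o)
ims=[]
for n in ['scene','side','wrist']:
    im=camera(n);cv2.imwrite(f'pics/{n}0.png',im[:,:,::-1]);p=camera_params(n);print(n,p)
E
```

```text
pics
{'t': 0.0, 'joint_positions': array([-2.35982516e-03,  3.53633253e-01,  1.63414315e+00,  1.52233914e-05,
        1.15518416e+00, -2.40649775e-03]), 'joint_velocities': array([ 0.00070543,  0.00012719, -0.00058709,  0.00119058,  0.00041051,
        0.00072998]), 'effort': array([-2.43486713e-03, -5.93846583e+01, -3.34216332e+01,  6.94100303e-02,
        2.34022352e-02, -1.15005114e-04]), 'position': array([6.24501974e-01, 3.12914692e-05, 2.13869134e-01]), 'orientation': array([-2.22070370e+00, -2.22079367e+00,  1.49977896e-03]), 'wrist_force': array([ 0.76844497,  0.55158268, -0.49132726]), 'moment': array([-0.04996224, -0.02270503, -0.03466867]), 'grasp_force': 0.0, 'opening': 0.0919329260108595}
scene {'vfov': 42.38691573187334, 'cx': 257.8665367081814, 'cy': 187.21633463135691, 'distortion': array([-0.13092366,  0.        ,  0.        ,  0.        ,  0.        ]), 'extrinsics': array([[-0.65914035, -0.75193696, -0.01117167,  0.36481412],
       [-0.55753475,  0.49859077, -0.66374864,  0.32077648],
       [ 0.50466723, -0.43127491, -0.74787227,  1.41161726],
       [ 0.        
[... 304 characters left out ...]
88857, -0.57144838, -0.79490641,  0.17064815],
       [ 0.30177275,  0.73573969, -0.606317  ,  0.79963877],
       [ 0.        ,  0.        ,  0.        ,  1.        ]])}
wrist {'vfov': 71.56348853250945, 'cx': 256.14775333733866, 'cy': 198.68122215068624, 'distortion': array([-0.02020834,  0.        ,  0.        ,  0.        ,  0.        ]), 'extrinsics': array([[ 9.99999368e-01,  4.88965333e-04, -1.01239150e-03,
        -6.25211012e-01],
       [ 7.19216000e-04, -9.70336033e-01,  2.41759105e-01,
        -2.77668107e-02],
       [-8.64148132e-04, -2.41759681e-01, -9.70335772e-01,
         3.90286173e-01],
       [ 0.00000000e+00,  0.00000000e+00,  0.00000000e+00,
         1.00000000e+00]])}
```

View pics/scene0.png

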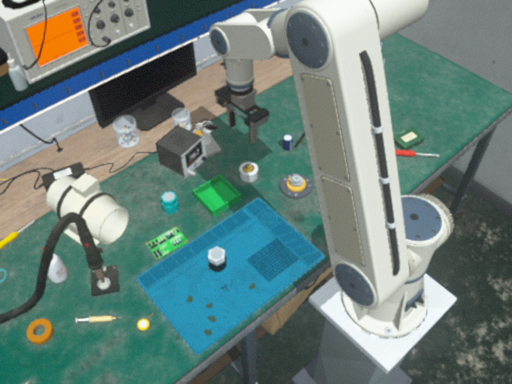

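View pics/side0.png

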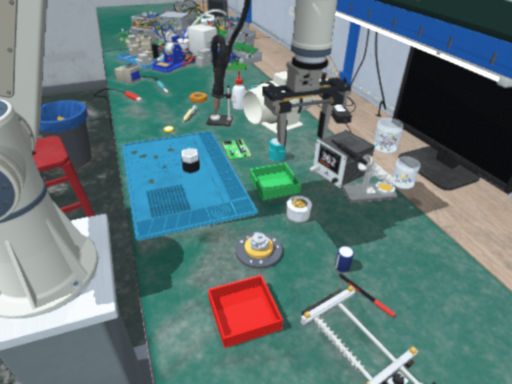

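View pics/wrist0.png

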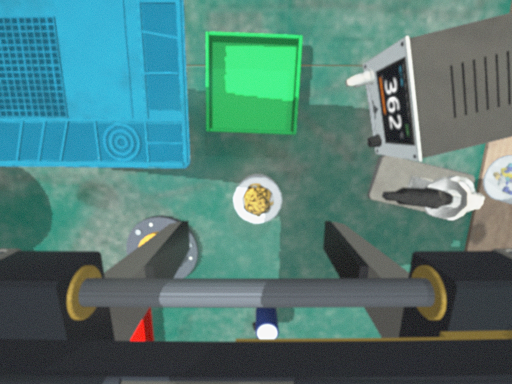

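```bash
cat > h.py <<'E'
from station import *
import cv2,numpy as np
from scipy.spatial.transform import Rotation as R
def cast(p,uv,z,rays=False):
    uv=np.asarray(uv,float).reshape(-1,1,2)
    f=192/np.tan(np.radians(p['vfov']/2)); K=np.array([[f,0,p['cx']],[0,f,p['cy']],[0,0,1]])
    n=cv2.undistortPoints(uv,K,p['distortion'])[:,0]
    E=p['extrinsics']; d=np.c_[n,np.ones(len(n))]@E[:3,:3]; c=-E[:3,:3].T@E[:3,3]
    if rays: return c,d
    return c+d*((z-c[2])/d[:,2])[:,None]
def proj(p,X):
    f=192/np.tan(np.radians(p['vfov']/2)); K=np.array([[f,0,p['cx']],[0,f,p['cy']],[0,0,1]])
    E=p['extrinsics'];return cv2.projectPoints(np.asarray(X,float).reshape(-1,1,3),E[:3,:3],E[:3,3],K,p['distortion'])[0][:,0]
def tri(pa,ua,pb,ub):
    a,d=cast(pa,ua,0,1);b,e=cast(pb,ub,0,1);d=d[0];e=e[0]
    s=np.linalg.lstsq(np.c_[d,-e],b-a,rcond=None)[0];P,Q=a+s[0]*d,b+s[1]*e
    return (P+Q)/2,np.linalg.norm(P-Q)
E
python3 - <<'E'
from h import *
np.set_printoptions(precision=4,suppress=True)
ps={n:camera_params(n) for n in ['scene','side','wrist']}
print('cap',cast(ps['scene'],(217,254),.058),cast(ps['side'],(190,154),.058))
print('tri',tri(ps['scene'],(217,254),ps['side'],(190,154)))
print('green',cast(ps['wrist'],[(208,33),(301,35),(206,132),(299,134)],.032))
print('gauge',tri(ps['scene'],(296,179),ps['side'],(260,238)))
print('red rim',cast(ps['side'],[(209,289),(266,278),(283,322),(221,343)],.032))
print('pcb',cast(ps['side'],(236,149),.014),'pot',cast(ps['side'],(299,201),.044),'can',cast(ps['side'],(345,250),.051))
E
```

```text
cap [[0.4092 0.2854 0.058 ]] [[0.4099 0.2824 0.058 ]]
tri (array([0.4103, 0.2849, 0.0564]), np.float64(0.0002407906232299807))
green [[0.5678 0.1831 0.032 ]
 [0.6786 0.1809 0.032 ]
 [0.5607 0.0682 0.032 ]
 [0.6804 0.0658 0.032 ]]
gauge (array([ 0.4815, -0.1078,  0.0409]), np.float64(0.002190818357573547))
red rim [[ 0.3358 -0.2001  0.032 ]
 [ 0.4544 -0.2136  0.032 ]
 [ 0.4446 -0.3214  0.032 ]
 [ 0.3243 -0.3217  0.032 ]]
pcb [[0.5728 0.3364 0.014 ]] pot [[ 0.6268 -0.0175  0.044 ]] can [[ 0.6407 -0.2162  0.051 ]]
```

Request:
play_rows(motion="-13.5 -14.5 0 0 0 0 9;-13.5 -14.5 0 0 0 0 9;-13.5 -14.5 0 0 0 0 9;-13.5 -14.5 0 0 0 0 9;-13.5 -14.5 0 0 0 0 9;-13.5 -14.5 0 0 0 0 9;-13.5 -14.5 0 0 0 0 9;-13.5 -14.5 0 0 0 0 9;-13.5 -14.5 0 0 0 0 9")

```text
t: 1.05
position: [0.4807, -0.1343, 0.2144]
orientation: [-2.22, -2.223, 0.0]
wrist_force: [-1.0, 0.3, -1.3]
opening: 0.0898
grasp_force: 0.0
```

```bash
cat > snap.py <<'E'
import sys,pickle;from h import *
p=camera_params('wrist');o=get_obs();im=camera('wrist')[:,:,::-1].copy()
cv2.imwrite(f'pics/{sys.argv[1]}.png',im);pickle.dump((p,o,im),open(sys.argv[1]+'.pkl','wb'));print(o['position'],o['orientation'],o['joint_positions'])
E
python3 snap.py gauge
```

```text
[ 0.48065294 -0.13427726  0.21439817] [-2.21965678e+00 -2.22291019e+00  1.07666679e-04] [-2.75459817e-01  1.56488919e-01  1.89726434e+00  5.49277989e-05
  1.08806715e+00 -2.76949973e-01]
```

Request:
play_rows(motion="39 -7 0 0 0 0 9;39 -7 0 0 0 0 9;39 -7 0 0 0 0 9;39 -7 0 0 0 0 9;39 -7 0 0 0 0 9;39 -7 0 0 0 0 9;39 -7 0 0 0 0 9;39 -7 0 0 0 0 9;39 -7 0 0 0 0 9;39 -7 0 0 0 0 9")

```text
t: 2.1
position: [0.4094, 0.2562, 0.2143]
orientation: [2.217, 2.225, -0.001]
wrist_force: [0.5, -0.9, 0.7]
opening: 0.09
grasp_force: 0.0
```

Request:
play_rows(motion="0 0 0 0 0 0 9;0 0 0 0 0 0 9;0 0 0 0 0 0 9")

```text
t: 2.4
position: [0.4103, 0.254, 0.2146]
orientation: [2.223, 2.219, -0.0]
wrist_force: [-0.5, 0.5, -0.8]
opening: 0.0898
grasp_force: 0.0
```

```bash
python3 snap.py cap; python3 -c "
import cv2,numpy as np
a=cv2.imread('pics/gauge.png');b=cv2.imread('pics/cap.png')
cv2.imwrite('pics/both.png',cv2.resize(np.vstack([a[:290],b[:290]]),None,fx=1.03,fy=1.03))"
```

```text
[0.41032943 0.25397078 0.21460396] [ 2.22343731e+00  2.21939766e+00 -1.20980908e-04] [ 5.51160823e-01  1.29486727e-01  1.92909702e+00 -5.60809559e-05
  1.08307630e+00  5.53005605e-01]
```

View pics/both.png

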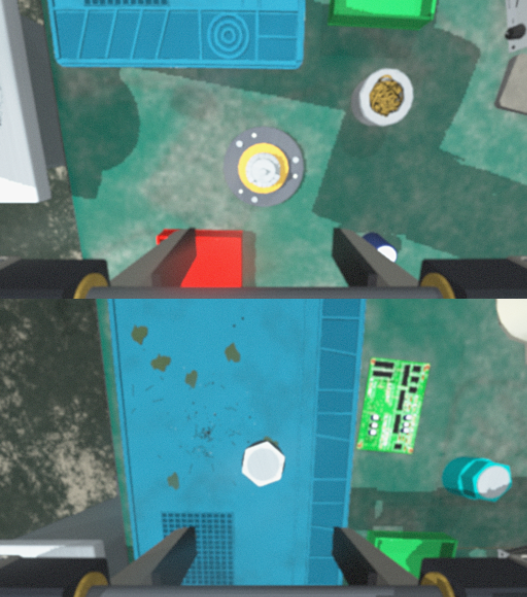

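```bash
python3 - <<'E'
import pickle
from h import *
np.set_printoptions(precision=4,suppress=True)
p,o,im=pickle.load(open('gauge.pkl','rb'))
a=cv2.resize(im[115:210,205:310],None,fx=5.5,fy=5.5,interpolation=cv2.INTER_CUBIC)
q,o2,im2=pickle.load(open('cap.pkl','rb'))
cv2.imwrite('pics/z.png',a)
# dots: bright low-sat blobs on foot
hsv=cv2.cvtColor(im,cv2.COLOR_BGR2HSV)
m=((hsv[...,2]>150)&(hsv[...,1]<60)).astype(np.uint8);m[:115]=0;m[215:]=0;m[:,:205]=0;m[:,310:]=0
n,l,s,c=cv2.connectedComponentsWithStats(m)
print(np.c_[s[1:,4],c[1:],cast(p,c[1:],.010)])
# brass flange ring
b=((hsv[...,0]>15)&(hsv[...,0]<32)&(hsv[...,1]>110)).astype(np.uint8);b[:115]=0;b[215:]=0;b[:,:205]=0;b[:,310:]=0
e=max(cv2.findContours(b,0,1)[0],key=cv2.contourArea)
W=cast(p,e[:,0]+0.,.02)[:,:2].astype(np.float32);print('flange',cv2.minEnclosingCircle(W),cv2.fitEllipse(W))
# foot: gray 
# cap top
h2=cv2.cvtColor(im2,cv2.COLOR_BGR2HSV)
m=((h2[...,2]>150)&(h2[...,1]<50)).astype(np.uint8);n,l,s,c=cv2.connectedComponentsWithStats(m)
i=min(range(1,n),key=lambda i:np.hypot(*(c[i]-(255,161)))if s[i,4]>300 else 1e9);print(s[i],c[i])
e=cv2.findContours((l==i).astype(np.uint8),0,1)[0][0]
hull=cv2.convexHull(e);poly=cv2.approxPolyDP(hull,4,True)[:,0]
P=cast(q,poly+0.,.058);print(poly,P[:,:2]);
d=np.roll(P,-1,0)-P;print('edge len',np.hypot(d[:,0],d[:,1]),'dir',np.degrees(np.arctan2(d[:,1],d[:,0]))%60)
hp=cast(q,hull[:,0]+0.,.058)[:,:2]
print('cen',cast(q,c[i],.058))
for t in range(0,60,3):
  u=np.array([[np.cos(np.radians(t+k)),np.sin(np.radians(t+k))] for k in (0,60,120)]);pr=hp@u.T;print(t,np.ptp(pr,axis=0),end=';')
cv2.imwrite('pics/zc.png',cv2.resize(im2[120:200,215:300],None,fx=5,fy=5))
cv2.imwrite('pics/z.png',np.hstack([cv2.resize(im[115:210,205:310],(440,400),interpolation=2),cv2.resize(im2[120:200,215:300],(360,340),interpolation=2).copy() if 0 else cv2.copyMakeBorder(cv2.resize(im2[120:200,215:300],(360,340),interpolation=2),0,60,0,0,0)]))
E
```

```text
[[5018.      237.3613  163.283     0.455    -0.1088    0.01  ]
 [ 921.      255.0977  164.7286    0.4799   -0.1108    0.01  ]
 [   1.      280.      166.        0.515    -0.1125    0.01  ]
 [   1.      227.      190.        0.4395   -0.1472    0.01  ]]
flange ((0.480664998292923, -0.1080014705657959), 0.03302134573459625) ((0.48064517974853516, -0.10781392455101013), (0.0641532614827156, 0.0644848570227623), 162.6482696533203)
[ 235  138   42   44 1327] [255.1281 159.8402]
[[259 138]
 [275 152]
 [270 175]
 [250 181]
 [235 168]
 [241 144]] [[0.4146 0.3151]
 [0.4341 0.2985]
 [0.4283 0.2703]
 [0.4035 0.2628]
 [0.3851 0.2791]
 [0.3929 0.3081]]
edge len [0.0256 0.0287 0.0259 0.0245 0.03   0.0228] dir [19.4731 18.4384 16.8213 18.4739 14.9166 17.9698]
cen [[0.4099 0.2891 0.058 ]]
0 [0.0502 0.0511 0.0504];3 [0.051  0.0517 0.0509];6 [0.0517 0.0523 0.0513];9 [0.0523 0.0528 0.0516];12 [0.0527 0.0532 0.0517];15 [0.0529 0.0534 0.0518];18 [0.053  0.0535 0.0521];21 [0.053  0.0534 0.0522];24 [0.0528 0.0532 0.0522];27 [0.0525 0.0528 0.0521];30 [0.0521 0.0523 0.0518];33 [0.0516 0.0519 0.0514];36 [0.051  0.0514 0.0508];39 [0.0503 0.0507 0.0501];42 [0.0494 0.0499 0.0495];45 [0.0484 0.0489 0.0489];48 [0.0479 0.0479 0.0487];51 [0.0483 0.0482 0.0485];54 [0.0493 0.049  0.0486];57 [0.0503 0.0497 0.0494];
```

View pics/z.png

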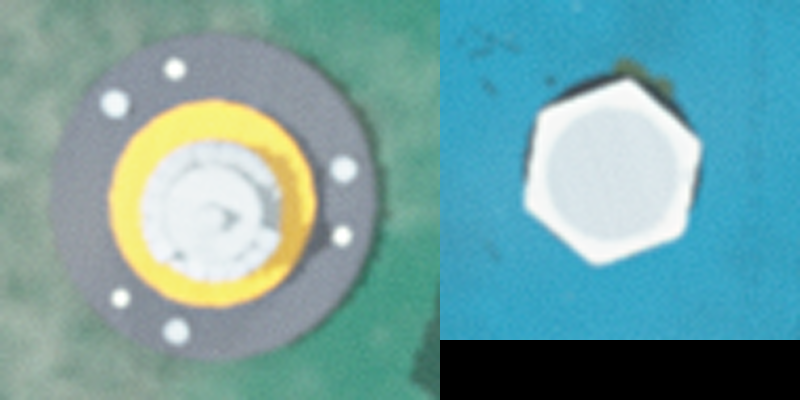

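Request:
play_rows(motion="3.3 0 2 0 0 -0.84 9;3.3 0 2 0 0 -0.84 9;3.3 0 2 0 0 -0.84 9;3.3 0 2 0 0 -0.84 9;3.3 0 2 0 0 -0.84 9;3.3 0 2 0 0 -0.84 9;3.3 0 2 0 0 -0.84 9;3.3 0 2 0 0 -0.84 9;3.3 0 2 0 0 -0.84 9;3.3 0 2 0 0 -0.84 9")

```text
t: 3.45
position: [0.4101, 0.2879, 0.1946]
orientation: [1.125, 2.933, 0.0]
wrist_force: [-0.7, -0.3, 0.4]
opening: 0.09
grasp_force: 0.0
```

```bash
python3 snap.py cap2; cat > cap.py <<'E'
import sys,pickle;from h import *
np.set_printoptions(precision=4,suppress=True)
q,o,im=pickle.load(open(sys.argv[1]+'.pkl','rb'))
h2=cv2.cvtColor(im,cv2.COLOR_BGR2HSV)
m=((h2[...,2]>150)&(h2[...,1]<50)).astype(np.uint8);n,l,s,c=cv2.connectedComponentsWithStats(m)
g=proj(q,[[.41,.287,.058]])[0]
i=min(range(1,n),key=lambda i:np.hypot(*(c[i]-g))if s[i,4]>300 else 1e9);print(s[i],c[i],g)
hull=cv2.convexHull(cv2.findContours((l==i).astype(np.uint8),0,1)[0][0])
hp=cast(q,hull[:,0]+0.,.058)[:,:2].astype(np.float32)
w=[]
T=np.radians(np.arange(0,60,.5))
for t in T:
  a=t+np.radians([0,60,120]);w.append(np.ptp(hp@np.array([np.cos(a),np.sin(a)]),axis=0).mean())
k=int(np.argmin(w));print('normal deg',np.degrees(T[k]),'width',w[k])
a=T[k]+np.radians([0,60,120]);U=np.c_[np.cos(a),np.sin(a)];pr=hp@U.T;mid=(pr.max(0)+pr.min(0))/2
C=np.linalg.lstsq(U,mid,rcond=None)[0];print('centre',C,'centroid',cast(q,c[i],.058))
Rm=R.from_rotvec(o['orientation']).as_matrix();print('tool x,y dirs',Rm[:,0],Rm[:,1],'phi',np.degrees(np.arctan2(Rm[1,1],Rm[0,1])))
print('offset tool cm',100*Rm.T@(np.r_[C,.058]-o['position']))
E
python3 cap.py cap;python3 cap.py cap2
```

```text
[0.41008061 0.28787714 0.19461295] [1.12486245e+00 2.93327051e+00 4.06863588e-05] [ 6.09083806e-01  1.82062373e-01  1.91455915e+00 -1.56510053e-05
  1.04493067e+00 -2.29328834e-01]
[ 235  138   42   44 1327] [255.1281 159.8402] [255.1779 161.5348]
normal deg 49.5 width 0.0480741272818489
centre [0.4098 0.2887] centroid [[0.4099 0.2891 0.058 ]]
tool x,y dirs [ 0.0018  1.     -0.0001] [ 1.     -0.0018 -0.    ] phi -0.104192447333271
offset tool cm [ 3.4728 -0.0553 15.6601]
[ 236  167   41   46 1408] [255.9964 189.9418] [255.02   191.3521]
normal deg 49.0 width 0.04801285033296465
centre [0.4099 0.2886] centroid [[0.4095 0.289  0.058 ]]
tool x,y dirs [-0.7436  0.6686 -0.    ] [0.6686 0.7436 0.    ] phi 48.03795588402408
offset tool cm [ 0.0634  0.0372 13.6613]
```

Request:
play_rows(motion="0.06 0.04 5 0 0 -0.017 9;0.06 0.04 9 0 0 -0.017 9;0.06 0.04 12 0 0 -0.017 9;0.06 0.04 14 0 0 -0.017 9;0.06 0.04 15 0 0 -0.017 9;0.06 0.04 15.3 0 0 -0.017 9;0.06 0.04 15.3 0 0 -0.017 9;0.06 0.04 15.3 0 0 -0.017 9")

```text
t: 4.3
position: [0.4105, 0.2892, 0.0426]
orientation: [1.097, 2.943, 0.002]
wrist_force: [0.2, 0.0, 0.2]
opening: 0.0899
grasp_force: 0.0
```

Request:
play_rows(motion="0 0 0 0 0 0 4;0 0 0 0 0 0 4;0 0 0 0 0 0 4;0 0 0 0 0 0 4;0 0 0 0 0 0 4;0 0 0 0 0 0 4;0 0 0 0 0 0 4;0 0 0 0 0 0 4;0 0 0 0 0 0 4;0 0 0 0 0 0 4", squeeze=20)

```text
t: 5.3
position: [0.4098, 0.2887, 0.0416]
orientation: [-1.097, -2.944, 0.0]
wrist_force: [-0.6, -1.5, 1.5]
opening: 0.0463
grasp_force: 20.0
```

Request:
play_rows(motion="0 0 -1 0 0 0 4;0 0 -4 0 0 0 4;0 0 -8 0 0 0 4;0 0 -12 0 0 0 4;0 0 -14 0 0 0 4;0 0 -14 0 0 0 4")

```text
t: 5.9
position: [0.4114, 0.2899, 0.1851]
orientation: [1.096, 2.94, 0.008]
wrist_force: [0.4, 0.4, -1.5]
opening: 0.0459
grasp_force: 20.0
```

```bash
python3 - <<'E'
import pickle
from h import *
np.set_printoptions(precision=4,suppress=True)
p,o,im=pickle.load(open('gauge.pkl','rb'))
z=np.array([(175,68),(342,236),(120,298),(115,104),(343,169),(176,332)],float)
uv=np.c_[204.5+z[:,0]/4.19,114.5+z[:,1]/4.21]
# refine by local weighted centroid of brightness
g=cv2.cvtColor(im,cv2.COLOR_BGR2GRAY).astype(float);r=[]
for u,v in uv:
    x,y=int(round(u)),int(round(v));w=g[y-3:y+4,x-3:x+4]-130;w[w<0]=0
    Y,X=np.mgrid[y-3:y+4,x-3:x+4];r.append([(w*X).sum()/w.sum(),(w*Y).sum()/w.sum()])
    print(im[y,x])
P=cast(p,r,.011)
print(uv,np.array(r))
for k in (P[:3],P[3:]):
    c=k.mean(0);d=k-c;print(c,np.hypot(d[:,0],d[:,1]),np.degrees(np.arctan2(d[:,1],d[:,0])))
print(get_obs()['position'],get_obs()['wrist_force'],get_obs()['opening'])
im=camera('side');cv2.imwrite('pics/side1.png',im[:,:,::-1])
E
```

```text
[253 254 255]
[253 255 255]
[252 255 254]
[247 246 243]
[246 245 240]
[244 243 236]
[[246.2661 130.652 ]
 [286.1229 170.557 ]
 [233.1396 185.2838]
 [231.9463 139.2031]
 [286.3616 154.6425]
 [246.5048 193.3599]] [[246.222  130.9631]
 [286.3168 170.7461]
 [233.1104 185.1967]
 [231.9486 139.1145]
 [286.3385 154.8487]
 [246.7466 193.2391]]
[ 0.4801 -0.1079  0.011 ] [0.0449 0.0453 0.045 ] [ 105.9012  -14.2649 -134.5648]
[ 0.4798 -0.108   0.011 ] [0.0454 0.045  0.0453] [ 134.3105   14.4262 -105.2105]
[0.4114 0.2899 0.1851] [ 0.3956  0.4446 -1.4969] 0.04593740084216156
```

Request:
play_rows(motion="-34.4 -23.8 0 0 0 -0.466 4;-34.4 -23.8 0 0 0 -0.466 4;-34.4 -23.8 0 0 0 -0.466 4;-34.4 -23.8 0 0 0 -0.466 4;-34.4 -23.8 0 0 0 -0.466 4;-34.4 -23.8 0 0 0 -0.466 4;-34.4 -23.8 0 0 0 -0.466 4;-34.4 -23.8 0 0 0 -0.466 4;-34.4 -23.8 0 0 0 -0.466 4;-34.4 -23.8 0 0 0 -0.466 4")

```text
t: 6.95
position: [0.514, -0.1202, 0.1798]
orientation: [-0.394, -3.115, 0.001]
wrist_force: [0.2, -0.4, -1.1]
opening: 0.0458
grasp_force: 20.0
```

Request:
play_rows(motion="0 0 0 0 0 0 4;0 0 0 0 0 0 4;0 0 0 0 0 0 4;0 0 0 0 0 0 4")

```text
t: 7.35
position: [0.5138, -0.1154, 0.1814]
orientation: [-0.386, -3.117, -0.0]
wrist_force: [-1.0, 0.0, -1.6]
opening: 0.0457
grasp_force: 20.0
```

```bash
python3 snap.py g2; cat > g.py <<'E'
import sys,pickle;from h import *
np.set_printoptions(precision=4,suppress=True)
p,o,im=pickle.load(open(sys.argv[1]+'.pkl','rb'))
hsv=cv2.cvtColor(im,cv2.COLOR_BGR2HSV)
b=((hsv[...,0]>15)&(hsv[...,0]<32)&(hsv[...,1]>110)).astype(np.uint8)
g=proj(p,[[.4803,-.1079,.02]])[0].astype(int);M=np.zeros_like(b);cv2.circle(M,tuple(map(int,g)),45,1,-1);b*=M
e=cv2.convexHull(max(cv2.findContours(b,0,1)[0],key=cv2.contourArea))
W=cast(p,e[:,0]+0.,.02)[:,:2].astype(np.float32);print('flange',cv2.minEnclosingCircle(W),cv2.fitEllipse(W))
gr=cv2.cvtColor(im,cv2.COLOR_BGR2GRAY).astype(float);P=[]
for a in np.radians([-14.3,105.7,225.7]):
    u=proj(p,[[.4803+.045*np.cos(a),-.1079+.045*np.sin(a),.01]])[0];x,y=map(int,np.round(u))
    w=np.clip(gr[y-4:y+5,x-4:x+5]-150,0,None);Y,X=np.mgrid[y-4:y+5,x-4:x+5];P.append([(w*X).sum()/w.sum(),(w*Y).sum()/w.sum()])
P=cast(p,P,.010);c=P.mean(0);d=P-c;print('dots',c,np.hypot(d[:,0],d[:,1]),np.degrees(np.arctan2(d[:,1],d[:,0])))
Rm=R.from_rotvec(o['orientation']).as_matrix();print('phi',np.degrees(np.arctan2(Rm[1,1],Rm[0,1])))
E
python3 g.py gauge;python3 g.py g2
python3 -c "
import cv2,numpy as np
a=cv2.imread('pics/g2.png');b=cv2.imread('pics/side1.png')[90:230,110:290]
cv2.imwrite('pics/m.png',np.vstack([a[:,:],cv2.resize(b,(257,200))[:, :].repeat(1,1) if 0 else np.hstack([cv2.resize(b,(257,200)),np.zeros((200,255,3),np.uint8)])]))"
```

```text
[ 0.51379222 -0.11536923  0.18144766] [-3.85775659e-01 -3.11745816e+00 -1.37105122e-04] [-2.23764284e-01  2.37403227e-01  1.87595192e+00  5.96467471e-05
  1.02860039e+00 -1.54834951e+00]
flange ((0.48062005639076233, -0.10792073607444763), 0.03300302103161812) ((0.4806051254272461, -0.1078638806939125), (0.06502661854028702, 0.06559323519468307), 170.15292358398438)
dots [ 0.4801 -0.108   0.01  ] [0.0452 0.0451 0.0452] [ -14.0616  105.8298 -134.2905]
phi 0.08391905458961521
flange ((0.4808487594127655, -0.10813538730144501), 0.03361932188272476) ((0.4806622266769409, -0.10786405950784683), (0.06481663882732391, 0.06633727252483368), 89.7950210571289)
dots [nan nan nan] [nan nan nan] [nan nan nan]
phi 75.89137861338298g.py:12: RuntimeWarning: invalid value encountered in scalar divide
  w=np.clip(gr[y-4:y+5,x-4:x+5]-150,0,None);Y,X=np.mgrid[y-4:y+5,x-4:x+5];P.append([(w*X).sum()/w.sum(),(w*Y).sum()/w.sum()])
```

View pics/m.png

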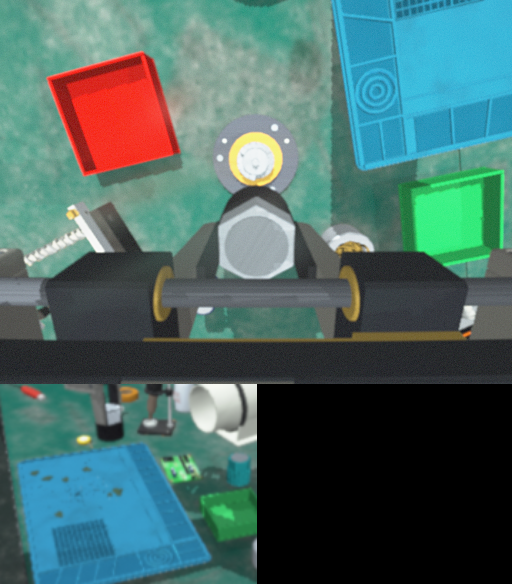

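```bash
python3 - <<'E'
import pickle
from h import *
np.set_printoptions(precision=4,suppress=True)
p,o,im=pickle.load(open('g2.pkl','rb'))
Rm=R.from_rotvec(o['orientation']).as_matrix()
hsv=cv2.cvtColor(im,cv2.COLOR_BGR2HSV)
m=((hsv[...,2]>120)&(hsv[...,1]<40)).astype(np.uint8);m[:190]=0;m[282:]=0;m[:,:200]=0;m[:,312:]=0
n,l,s,c=cv2.connectedComponentsWithStats(m);i=1+np.argmax(s[1:,4]);print(s[i],c[i])
e=cv2.convexHull(cv2.findContours((l==i).astype(np.uint8),0,1)[0][0]);poly=cv2.approxPolyDP(e,5,True)[:,0];print(poly.tolist())
for zz in (.197,.199,.201):
    P=cast(p,poly+0.,zz);t=100*(P-o['position'])@Rm;print(zz,np.ptp(t,axis=0),(t.max(0)+t.min(0))/2)
print(100*(np.array([.4805,-.1079,0])-o['position'])@Rm)
E
```

```text
[ 218  197   78   82 5085] [256.1302 240.3133]
[[258, 197], [289, 215], [295, 227], [293, 265], [270, 278], [243, 278], [219, 264], [218, 226], [226, 213]]
0.197 [5.4151 4.7761 0.002 ] [ 0.2155  0.0456 -1.5552]
0.199 [5.3453 4.7146 0.002 ] [ 0.2988  0.0455 -1.7551]
0.201 [5.2755 4.653  0.002 ] [ 0.3822  0.0454 -1.9551]
[ 3.4043 -0.0879 18.146 ]
```

```bash
python3 - <<'E'
import pickle
from h import *
np.set_printoptions(precision=4,suppress=True)
p,o,im=pickle.load(open('g2.pkl','rb'))
Rm=R.from_rotvec(o['orientation']).as_matrix()
for zz in (.197,.199,.201):
    t=100*(cast(p,[(219,264.5),(293,265)],zz)-o['position'])@Rm;print(zz,t[:,:2])
cv2.imwrite('pics/hd.png',cv2.resize(im[180:300,195:320],None,fx=5,fy=5,interpolation=2))
E
```

```text
0.197 [[-1.5287 -2.3436]
 [-1.5613  2.4   ]]
0.199 [[-1.4229 -2.313 ]
 [-1.4551  2.3695]]
0.201 [[-1.3171 -2.2823]
 [-1.3488  2.3391]]
```

View pics/hd.png

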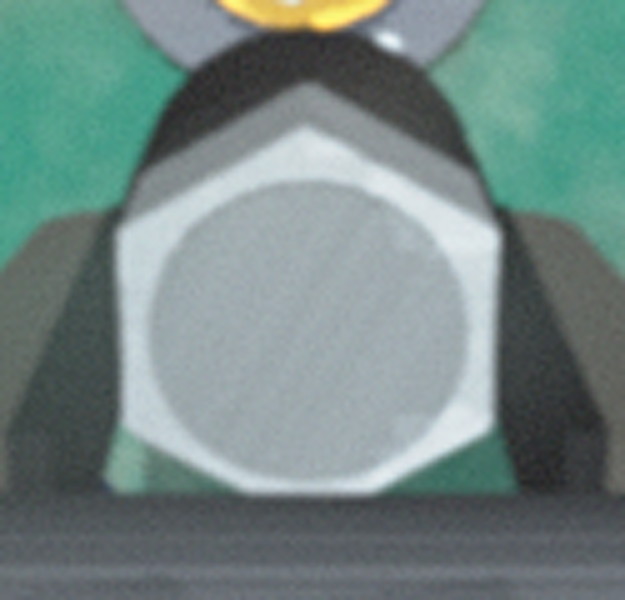

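```bash
python3 - <<'E'
import pickle
from h import *
np.set_printoptions(precision=4,suppress=True)
p,o,im=pickle.load(open('g2.pkl','rb'))
Rm=R.from_rotvec(o['orientation']).as_matrix()
z=np.array([(117,237),(500,235),(122,423),(495,420),(308,126)])/5+[194.6,179.6]
for zz in (.195,.197,.199,.201):
    t=100*(cast(p,z,zz)-o['position'])@Rm;print(zz,t[:4,:2].mean(0),t[4,:2],t[:2,1],t[2:4,1],t[:4,0])
E
```

```text
0.195 [-0.316   0.0455] [2.3837 0.0384] [-2.3489  2.4386] [-2.3736  2.4659] [ 0.9439  0.9729 -1.6131 -1.5676]
0.197 [-0.2269  0.0454] [2.4384 0.0384] [-2.3185  2.408 ] [-2.3429  2.435 ] [ 1.0169  1.0456 -1.5076 -1.4626]
0.199 [-0.1379  0.0453] [2.4931 0.0384] [-2.2882  2.3775] [-2.3123  2.4041] [ 1.0899  1.1182 -1.402  -1.3577]
0.201 [-0.0488  0.0452] [2.5478 0.0383] [-2.2578  2.3469] [-2.2816  2.3732] [ 1.163   1.1909 -1.2965 -1.2527]
```

Request:
play_rows(motion="3.43 -0.1 0 0 0 0 4;3.43 -0.1 0 0 0 0 4;3.43 -0.1 0 0 0 0 4;3.43 -0.1 3 0 0 0 4;3.43 -0.1 5 0 0 0 4;3.43 -0.1 7 0 0 0 4;3.43 -0.1 8 0 0 0 4;3.43 -0.1 8.8 0 0 0 4;3.43 -0.1 9.4 0 0 0 4;3.43 -0.1 9.4 0 0 0 4")

```text
t: 8.4
position: [0.4806, -0.109, 0.0873]
orientation: [-0.388, -3.117, -0.0]
wrist_force: [-0.5, -0.2, -1.3]
opening: 0.0456
grasp_force: 20.0
```

Request:
play_rows(motion="0 0 0.15 0 0 0 4;0 0 0.3 0 0 0 4;0 0 0.45 0 0 0 4;0 0 0.6 0 0 0 4")

```text
t: 8.8
position: [0.4807, -0.109, 0.0817]
orientation: [0.388, 3.117, -0.0]
wrist_force: [-0.0, -0.1, -1.6]
opening: 0.046
grasp_force: 20.0
```

Request:
play_rows(motion="0 0.08 0 0 0 0 4;0 0.08 0.15 0 0 0 4;0 0.08 0.3 0 0 0 4;0 0.08 0.4 0 0 0 4;0 0.08 0.4 0 0 0 4")

```text
t: 9.3
position: [0.4806, -0.1082, 0.0774]
orientation: [-0.388, -3.117, -0.0]
wrist_force: [0.4, 0.1, -1.9]
opening: 0.046
grasp_force: 20.0
```

Request:
play_rows(motion="0 0 0.1 0 0 0 4;0 0 0.2 0 0 0 4")

```text
t: 9.5
position: [0.4808, -0.1082, 0.0755]
orientation: [0.388, 3.117, -0.0]
wrist_force: [0.6, 0.1, -2.1]
opening: 0.0461
grasp_force: 20.0
```

Request:
play_rows(motion="0 0 0.1 0 0 0 4;0 0 0.2 0 0 0 4")

```text
t: 9.7
position: [0.4813, -0.1083, 0.0746]
orientation: [0.388, 3.117, -0.0]
wrist_force: [-4.6, 2.2, 22.6]
opening: 0.0458
grasp_force: 20.0
```

Request:
play_rows(motion="0 0 0.1 0 0 0 4;0 0 0.2 0 0 0 4")

```text
t: 9.9
position: [0.4824, -0.1085, 0.0738]
orientation: [0.388, 3.114, -0.0]
wrist_force: [-4.7, 2.7, 30.9]
opening: 0.0459
grasp_force: 20.0
```

Request:
play_rows(motion="0 0 0.1 0 0 0 4;0 0 0.1 0 0 0 4")

```text
t: 10.1
position: [0.4828, -0.1086, 0.0731]
orientation: [0.388, 3.113, -0.0]
wrist_force: [-3.6, 1.5, 27.1]
opening: 0.0461
grasp_force: 20.0
```

Request:
play_rows(motion="0 0 -0.2 0 0 0 4;0 0 -0.4 0 0 0 4;0 0 -0.4 0 0 0 4")

```text
t: 10.4
position: [0.4806, -0.1082, 0.0746]
orientation: [-0.388, -3.117, -0.0]
wrist_force: [0.1, 0.3, -1.5]
opening: 0.0461
grasp_force: 20.0
```

Request:
play_rows(motion="0 0 0.05 0 0 0 4;0 0 0.1 0 0 0.05 4;0 0 0.13 0 0 0.1 4;0 0 0.19 0 0 0.2 4;0 0 0.25 0 0 0.3 4;0 0 0.3 0 0 0.4 4", squeeze=12)

```text
t: 11.0
position: [0.4821, -0.1083, 0.072]
orientation: [1.005, 2.974, 0.001]
wrist_force: [2.3, 0.7, 5.5]
opening: 0.0457
grasp_force: 12.0
```

Request:
play_rows(motion="0 0 0.06 0 0 0.1 4;0 0 0.12 0 0 0.2 4;0 0 0.17 0 0 0.3 4;0 0 0.23 0 0 0.4 4;0 0 0.29 0 0 0.5 4")

```text
t: 11.5
position: [0.4814, -0.1086, 0.0689]
orientation: [1.71, 2.634, 0.0]
wrist_force: [-0.1, -1.3, 3.5]
opening: 0.0459
grasp_force: 12.0
```

Request:
play_rows(motion="0 0 0.06 0 0 0.1 4;0 0 0.12 0 0 0.2 4;0 0 0.17 0 0 0.3 4;0 0 0.23 0 0 0.4 4;0 0 0.29 0 0 0.5 4")

```text
t: 12.0
position: [0.4811, -0.1086, 0.0658]
orientation: [2.309, 2.129, 0.0]
wrist_force: [0.2, -1.7, 3.6]
opening: 0.046
grasp_force: 12.0
```

Request:
play_rows(motion="0 0 0.06 0 0 0.1 4;0 0 0.12 0 0 0.2 4;0 0 0.17 0 0 0.3 4;0 0 0.17 0 0 0.3 4")

```text
t: 12.4
position: [0.4807, -0.1083, 0.064]
orientation: [-2.6, -1.764, 0.0]
wrist_force: [-1.6, 1.0, 3.1]
opening: 0.0459
grasp_force: 12.0
```

```bash
python3 -c "
from station import *;o=get_obs();print(o['moment'],o['wrist_force'],o['joint_positions'])"
```

```text
[-0.03827834  0.18502452 -0.08043211] [-1.55401925  1.03294798  3.12941601] [-2.24587680e-01  3.59487944e-01  2.03502930e+00 -9.02153662e-05
  7.47389523e-01  1.54113361e-01]
```

Request:
play_rows(motion="0 0 0.06 0 0 0.1 4;0 0 0.12 0 0 0.2 4;0 0 0.12 0 0 0.2 4")

```text
t: 12.7
position: [0.4805, -0.1083, 0.0628]
orientation: [-2.761, -1.499, 0.001]
wrist_force: [-1.3, -0.7, 3.9]
opening: 0.0459
grasp_force: 12.0
```

```bash
python3 -c "
from station import *;o=get_obs();print(o['moment'],o['wrist_force'],o['joint_positions'][5])"
```

```text
[-0.26344411  0.33966888 -0.04196426] [-1.33974372 -0.73207717  3.93444622] 0.3514370232803894
```

Request:
play_rows(motion="0 0 0.06 0 0 0.1 4;0 0 0.09 0 0 0.15 4;0 0 0.09 0 0 0.15 4")

```text
t: 13.0
position: [0.4807, -0.1083, 0.062]
orientation: [2.864, 1.292, -0.0]
wrist_force: [-1.2, -1.0, 3.9]
opening: 0.0457
grasp_force: 12.0
```

```bash
python3 -c "
from station import *;o=get_obs();print(o['moment'],o['wrist_force'],o['joint_positions'][5])"
```

```text
[-0.34714225  0.27295311 -0.09689197] [-1.19103569 -1.03096708  3.89986249] 0.49893204701688787
```

Request:
play_rows(motion="0 0 0.06 0 0 0.1 4;0 0 0.09 0 0 0.15 4;0 0 0.09 0 0 0.15 4")

```text
t: 13.3
position: [0.4806, -0.1083, 0.0612]
orientation: [2.952, 1.073, -0.001]
wrist_force: [-1.7, -1.9, 6.1]
opening: 0.0461
grasp_force: 12.0
```

```bash
python3 -c "
from station import *;o=get_obs();print(o['moment'],o['wrist_force'],o['joint_positions'][5])"
```

```text
[-0.34823196  0.47747973 -0.07534924] [-1.68841305 -1.89072118  6.07177579] 0.6490995805027358
```

Request:
play_rows(motion="0 0 0.06 0 0 0.1 4;0 0 0.09 0 0 0.15 4;0 0 0.09 0 0 0.15 4")

```text
t: 13.6
position: [0.481, -0.1083, 0.0609]
orientation: [3.025, 0.849, 0.001]
wrist_force: [-3.3, 0.4, 12.1]
opening: 0.046
grasp_force: 12.0
```

```bash
python3 -c "
from station import *;o=get_obs();print(o['moment'],o['wrist_force'],o['joint_positions'][5])"
```

```text
[-0.007317    0.58058519  0.02829836] [-3.30929977  0.445035   12.14712879] 0.7990489057972974
```

Request:
play_rows(motion="0 0 0 0 0 0.08 4;0 0 0 0 0 0.15 4;0 0 0 0 0 0.15 4")

```text
t: 13.9
position: [0.481, -0.1083, 0.0608]
orientation: [3.08, 0.619, 0.001]
wrist_force: [-2.1, -1.0, 10.7]
opening: 0.0462
grasp_force: 12.0
```

```bash
python3 -c "
from station import *;o=get_obs();print(o['moment'],o['wrist_force'],o['joint_positions'][5],o['position'])
import cv2
im=camera('side')[:,:,::-1];im2=camera('scene')[:,:,::-1]
import numpy as np
cv2.imwrite('pics/gap.png',np.hstack([cv2.resize(im[190:280,220:310],(400,400),interpolation=2),cv2.resize(im2[135:215,260:340],(400,400),interpolation=2)]))"
```

```text
[-0.06473983  0.606962    0.07343379] [-2.07735439 -0.96059843 10.70557059] 0.9496407313540258 [ 0.48104535 -0.10828179  0.06083966]
```

View pics/gap.png

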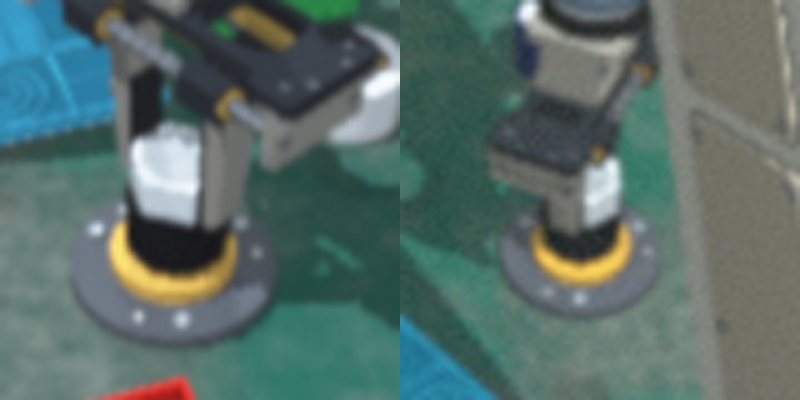

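```bash
python3 - <<'E'
from h import *
np.set_printoptions(precision=2,suppress=True)
G=np.array([.4806,-.1079])
for n in ('side','scene'):
    p=camera_params(n);im=np.mean([camera(n).astype(float) for _ in range(4)],0)
    c=-p['extrinsics'][:3,:3].T@p['extrinsics'][:3,3];d=(c[:2]-G)/np.linalg.norm(c[:2]-G)
    f=lambda r,z:proj(p,[[*(G+r*d),z]])[0]
    print(n,'foot top edge',f(.055,.01),'flange bottom',f(.033,.010),'flange top edge',f(.033,.02),'rim good',f(.027,.02),'rim bad',f(.027,.0245),'foot edge base',f(.055,0))
    print('skirt top good',f(.027,.056),'bad',f(.027,.0605))
    a,b=f(.027,.07),f(.055,0)
    for k in np.arange(-.1,1.1,.03):
        u=a+(b-a)*k;v=cv2.getRectSubPix(im.astype(np.float32),(1,1),(float(u[0]),float(u[1])))[0,0];print(round(float(u[1]),1),v.astype(int),end=' | ')
    print()
E
```

```text
side foot top edge [258.37 265.66] flange bottom [258.61 258.33] flange top edge [258.71 255.3 ] rim good [258.78 253.35] rim bad [258.82 251.97] foot edge base [258.27 268.66]
skirt top good [259.15 242.05] bad [259.2 240.6]
234.4 [190 204 216] | 235.3 [190 203 215] | 236.2 [188 201 213] | 237.2 [183 196 208] | 238.1 [167 178 190] | 239.0 [130 139 149] | 240.0 [76 80 87] | 240.9 [38 39 43] | 241.9 [28 28 32] | 242.8 [27 26 30] | 243.7 [26 26 30] | 244.7 [26 26 30] | 245.6 [26 26 30] | 246.5 [26 27 30] | 247.5 [26 27 30] | 248.4 [26 27 30] | 249.3 [29 29 31] | 250.3 [45 40 33] | 251.2 [88 74 44] | 252.1 [152 125  66] | 253.1 [214 176  89] | 254.0 [234 200 101] | 254.9 [222 185  94] | 255.9 [194 159  81] | 256.8 [179 148  82] | 257.7 [160 138  97] | 258.7 [131 125 116] | 259.6 [120 126 134] | 260.6 [126 137 149] | 261.5 [131 142 154] | 262.4 [124 135 147] | 263.4 [112 122 134] | 264.3 [104 112 125] | 265.2 [ 96 105 117] | 266.2 [ 85  93 102] | 267.1 [76 85 91] | 268.0 [80 94 96] | 269.0 [ 89 109 106] | 269.9 [ 94 117 111] | 270.8 [ 95 119 113] | 271.8 [ 97 120 114] | 
scene foot top e
[... 378 characters left out ...]
| 181.8 [47 51 50] | 182.4 [41 46 46] | 183.0 [39 44 45] | 183.6 [39 44 45] | 184.2 [39 44 44] | 184.8 [37 44 44] | 185.4 [43 47 45] | 186.0 [54 52 46] | 186.6 [95 81 52] | 187.2 [139 113  60] | 187.8 [188 152  71] | 188.4 [218 179  81] | 189.0 [237 199  89] | 189.6 [231 190  86] | 190.2 [217 176  84] | 190.8 [188 155  85] | 191.4 [161 140  96] | 192.0 [136 130 112] | 192.6 [137 140 137] | 193.3 [143 153 159] | 193.9 [155 169 175] | 194.5 [151 164 170] | 195.1 [140 151 159] | 195.7 [120 129 137] | 196.3 [103 112 120] | 196.9 [ 91 100 108] | 197.5 [ 86  97 102] | 198.1 [ 84  98 100] | 198.7 [ 90 108 105] | 199.3 [ 95 117 111] | 199.9 [101 125 116] | 200.5 [104 128 119] | 201.1 [105 130 120] |
```

Request:
play_rows(motion="0 0 -0.03 0 0 -0.1 4;0 0 -0.05 0 0 -0.2 4;0 0 -0.1 0 0 -0.3 4;0 0 -0.15 0 0 -0.4 4;0 0 -0.2 0 0 -0.5 4;0 0 -0.26 0 0 -0.6 4;0 0 -0.26 0 0 -0.6 4")

```text
t: 15.1
position: [0.4807, -0.1081, 0.0627]
orientation: [-2.757, -1.505, -0.0]
wrist_force: [1.4, 0.5, 1.0]
opening: 0.0461
grasp_force: 12.0
```

Request:
play_rows(motion="0 0 -0.07 0 0 -0.1 4;0 0 -0.13 0 0 -0.2 4;0 0 -0.19 0 0 -0.3 4;0 0 -0.25 0 0 -0.4 4;0 0 -0.31 0 0 -0.5 4;0 0 -0.36 0 0 -0.6 4;0 0 -0.42 0 0 -0.7 4;0 0 -0.48 0 0 -0.8 4;0 0 -0.54 0 0 -0.9 4;0 0 -0.59 0 0 -1 4")

```text
t: 16.1
position: [0.4805, -0.1079, 0.0684]
orientation: [-1.7, -2.641, -0.0]
wrist_force: [-0.7, -0.4, 0.8]
opening: 0.0458
grasp_force: 12.0
```

Request:
play_rows(motion="0 0 -0.07 0 0 -0.1 4;0 0 -0.13 0 0 -0.2 4;0 0 -0.19 0 0 -0.3 4;0 0 -0.25 0 0 -0.4 4;0 0 -0.31 0 0 -0.5 4;0 0 -0.4 0 0 -0.6 4;0 0 -0.5 0 0 -0.6 4;0 0 -0.6 0 0 -0.6 4;0 0 -0.7 0 0 -0.6 4;0 0 -0.8 0 0 -0.6 4")

```text
t: 17.1
position: [0.4807, -0.1082, 0.0767]
orientation: [-0.852, -3.024, -0.0]
wrist_force: [-0.9, -0.2, -1.4]
opening: 0.0459
grasp_force: 12.0
```

Request:
play_rows(motion="0 0 -1 0 0 0 4;0 0 -3 0 0 0 4;0 0 -6 0 0 0 4;0 0 -8 0 0 0 4;0 0 -8 0 0 0 4", squeeze=20)

```text
t: 17.6
position: [0.4827, -0.1087, 0.1598]
orientation: [0.849, 3.019, 0.0]
wrist_force: [0.9, 0.3, -1.3]
opening: 0.0456
grasp_force: 20.0
```

```bash
python3 - <<'E'
import pickle
from h import *
np.set_printoptions(precision=4,suppress=True)
p,o,im=pickle.load(open('g2.pkl','rb'))
P=cast(p,[(50,78),(145,54),(179,153),(85,175)],.032);print(P,P.mean(0))
o=get_obs();Rm=R.from_rotvec(o['orientation']).as_matrix();print(o['position'],o['joint_positions'],o['opening'])
C=(P.mean(0)[:2]+[.3898,-.2642])/2;print(C,100*(np.r_[C,0]-o['position'])@Rm)
E
```

```text
[[ 0.3333 -0.31    0.032 ]
 [ 0.3374 -0.1969  0.032 ]
 [ 0.4496 -0.1936  0.032 ]
 [ 0.4465 -0.3138  0.032 ]] [ 0.3917 -0.2536  0.032 ]
[ 0.4827 -0.1087  0.1598] [-0.2245  0.2132  1.9647 -0.      0.9581 -1.247 ] 0.045587770807490324
[ 0.3907 -0.2589] [  0.0986 -17.6412  15.9459]
```

Request:
play_rows(motion="0 -17.2 0 0 0 0 4;0 -17.2 0 0 0 0 4;0 -17.2 0 0 0 0 4;0 -17.2 0 0 0 0 4;0 -17.2 0 0 0 0 4;0 -17.2 0 0 0 0 4;0 -17.2 4 0 0 0 4;0 -17.2 8 0 0 0 4;0 -17.2 10 0 0 0 4;0 -17.2 10.8 0 0 0 4")

```text
t: 18.6
position: [0.3905, -0.253, 0.0465]
orientation: [-0.847, -3.022, -0.002]
wrist_force: [-0.6, -0.0, -0.8]
opening: 0.046
grasp_force: 20.0
```

Request:
play_rows(motion="0 0 0.2 0 0 0 4;0 0 0.4 0 0 0 4;0 0 0.4 0 0 0 4")

```text
t: 18.9
position: [0.392, -0.2552, 0.0455]
orientation: [0.849, 3.023, -0.001]
wrist_force: [0.2, -0.1, -1.8]
opening: 0.0458
grasp_force: 20.0
```

Request:
play_rows(motion="0 0 0.1 0 0 0 4;0 0 0.2 0 0 0 4;0 0 0.25 0 0 0 4;0 0 0.25 0 0 0 4")

```text
t: 19.3
position: [0.3912, -0.2551, 0.0423]
orientation: [0.85, 3.024, -0.0]
wrist_force: [-0.4, -0.0, -1.8]
opening: 0.046
grasp_force: 20.0
```

Request:
play_rows(motion="0 0 0.07 0 0 0 4;0 0 0.14 0 0 0 4;0 0 0.14 0 0 0 4")

```text
t: 19.6
position: [0.3912, -0.2551, 0.0409]
orientation: [0.85, 3.024, -0.0]
wrist_force: [-0.1, -0.7, 2.1]
opening: 0.0457
grasp_force: 20.0
```

Floor contact at TCP 0.041 gives a rim offset of about 37 mm. That put the rim about 4 mm above the flange at the stop, so the cap is bad.

Request:
play_rows(motion="0 0 0 0 0 0 7.5;0 0 0 0 0 0 7.5;0 0 0 0 0 0 7.5;0 0 0 0 0 0 7.5;0 0 0 0 0 0 7.5;0 0 0 0 0 0 7.5")

```text
t: 20.2
position: [0.3911, -0.255, 0.0408]
orientation: [-0.85, -3.024, 0.0]
wrist_force: [0.4, -0.5, 0.1]
opening: 0.0748
grasp_force: 0.0
```

Request:
play_rows(motion="0 0 -2 0 0 0 7.5;0 0 -5 0 0 0 7.5;0 0 -10 0 0 0 7.5;0 0 -14 0 0 0 7.5;-4 0 -16 0 0 0 7.5;-4 0 -16 0 0 0 7.5;-4 0 -16 0 0 0 7.5")

```text
t: 20.9
position: [0.4255, -0.276, 0.2009]
orientation: [0.849, 3.024, -0.0]
wrist_force: [-0.0, 0.4, -1.0]
opening: 0.0747
grasp_force: 0.0
```

```bash
python3 snap.py end; python3 -c "
import cv2,numpy as np
from station import *
b=camera('side')[:,:,::-1]
cv2.imwrite('pics/e.png',np.hstack([cv2.imread('pics/end.png'),cv2.resize(b[260:360,190:300],(280,384))]))"
```

```text
[ 0.42550976 -0.27597862  0.20086552] [ 8.49483268e-01  3.02411387e+00 -2.26639945e-04] [-5.78330743e-01  1.84222714e-01  1.89623131e+00 -9.13840815e-06
  1.06068268e+00 -1.60143052e+00]
```

View pics/e.png

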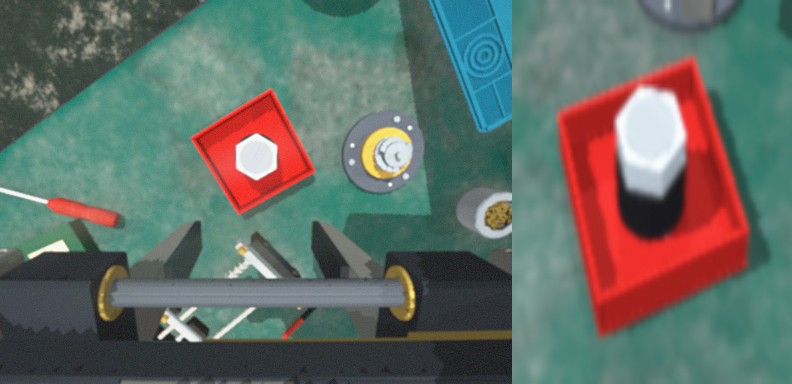

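The cap stands upright and centred in the red bin (wrist pixel 257,157), and the gripper is clear of it.

```bash
python3 -c "
from station import *;print(sign_off())"
```

```text
the job is handed in; nothing more can be done
None
```

The cap is bad: it stopped about 4 mm short of the brass flange, so I unscrewed it, stood it upright in the red bin and handed the job in; I was not shown the verdict.

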